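Pack the Advent candles for the next wreath

ROBOT

A 6-joint arm with a two-finger parallel gripper is mounted at the origin on the work surface. World frame = base frame: x ahead of the robot, y to its left, z up, the work surface at z = 0. Lengths are in m, angles in rad, forces in N, time in s.
With the tool pointing down it reaches from about 0.225 to 0.875 m from the base axis. Payload 3.4 kg.
Tool frame: the origin (TCP) lies between the finger pads; the fingertips stand 8 mm ahead of it and the grasp point (between the pads) lies 11 mm behind it; z points along the fingers, y is the line along which they close (so a half turn about z gives the same grasp; the last joint's range is limited). The gripper opens to 85 mm and grips with 20 to 120 N. Pads are 22 mm wide; open, the fingers measure 114 mm over their backs; the gripper's body (76 mm by 85 mm) begins 54 mm behind the grasp point. The pads swing forward as they close: fully open they stand 13 mm farther back than shut.
Start: joints at [1.212, 0.276, 1.505, -0, 1.361, -0.121], TCP at [0.135, 0.559, 0.202] pointing down, gripper open.
Joint ranges: [-2.89, 2.89], [-0.75, 2.08], [0.22, 2.7], [-1.18, 4.32], [0.11, 2.71], [-2.7, 2.7]. Speed limits (rad/s): [2.57, 2.57, 3.14, 3.14, 3.14, 3.14].

INTERFACE

Orientations are given as a unit quaternion [w, x, y, z].
In Python, from rig import manip gives the robot as it stands.
- The arm moves only by the tool move_arm, never from a script. Its argument "deltas" is a list that holds one entry, the list of rows, each a list of 5 numbers: the shift along the tool's x, y, z normalised to -1 to 1, where 1 is 80 cm, then the turn about the tool's z normalised to -1 to 1, where 1 is 120 degrees, then the closure, from -1 (fully open) to 1 (shut). In form: [[[tx, ty, tz, twist, grip], ...]]. A call has 1 to 12 rows; each row is the pose to reach, as a shift and turn from the pose commanded when the call began, along the tool's axes at that moment; what a row does not reach only later rows make up. A row lasts 1/10 s, in which the tool goes at most 50 mm and 8.59 degrees, less where a joint would pass 70% of its speed; a pose out of reach is approached as far as the arm can. A call with a number of a shift or a turn outside -1 to 1 is refused whole. A call with a gripper value outside its range is refused whole. The fingers move at their own pace and stop on an object; "squeeze" is the grip in N (left out, the last holds). Time passes only in rows, so rows that repeat a pose let the fingers close. It gives the time, the measured TCP pose, the force, the opening and the grip force at its end, in the units of the state.
- manip.get_state(): the state, without advancing time (a new reading comes with each control period).
- manip.get_image(name): name is "scene" or "side" or "wrist"; returns the picture (400x640x3 uint8, red, green, blue); there is no depth.
- manip.camera_params(name): a dict with "fx", "fy", "cx", "cy" (pixels), "R" (3x3) and "t" (3): a world point X has camera coordinates R X + t; the wrist camera has in their place "tool_from_camera" (4x4, takes a point from camera to tool coordinates, whose origin is the TCP and whose axes are the flange's). Camera axes: x right, y down, z forward; pixel columns grow to the right and rows downward; lengths in m; the calibration is good to about 2 mm. A picture is of the moment at which its call begins: read the wrist's pose just before it. camera_params takes no time and is no camera call.
- manip.sign_off(): hands the job in; it is judged then, once.
The state is a dict: "clock": time; "qpos": joint angles; "qd": joint speeds; "effort": joint torques, N m; "position": TCP position; "ee_rot": TCP orientation; "contact_force": force on the tool from outside, world axes, zero at the start; "moment": the same for the moment, N m; "width": finger opening in m; "gripper_force": force on a finger pad.
Only numpy, scipy, OpenCV 4.12 (cv2) and the standard library are available. Lean on these libraries where they do the work, as an engineer would, in place of code of your own. Each camera call takes 0.05 s, during which the arm holds its last target. There are 200 camera calls.

TASK

Pack the four new candles for the next wreath: stand each one upright in the compartment of the wooden box whose felt pad has the candle's own colour. Set them down gently, without dropping or tipping any over, and leave the two burnt-down stubs standing where they are.

Things in the scene. Friction and masses are not known exactly. Their poses are not given: they have to be found in the camera images.
- candle_purple: New purple pillar candle, loose, upright: purple wax cylinder 46 mm across and 80 mm tall with a flat top of the same colour, a gold paper band low on its side and a thin pale wick 9 mm proud of the top. About 120 g. Origin: centre of the underside; z up its axis.
- candle_white: New white pillar candle, loose, upright: white wax cylinder 46 mm across and 80 mm tall with a flat top of the same colour, a gold paper band low on its side and a thin pale wick 9 mm proud of the top. About 120 g. Origin: centre of the underside; z up its axis.
- candle_red: New red pillar candle, loose, upright: red wax cylinder 46 mm across and 80 mm tall with a flat top of the same colour, a gold paper band low on its side and a thin pale wick 9 mm proud of the top. About 120 g. Origin: centre of the underside; z up its axis.
- candle_green: New green pillar candle, loose, upright: green wax cylinder 46 mm across and 80 mm tall with a flat top of the same colour, a gold paper band low on its side and a thin pale wick 9 mm proud of the top. About 120 g. Origin: centre of the underside; z up its axis.
- pad_purple: Flat purple felt pad, 72 x 72 x 2 mm, fixed on the floor of one compartment of the wooden box: the purple candle's place. Origin: centre of its underside, 6 mm above the table, at the compartment's centre; x, y along its walls. The fixed box, 166 mm square, has 2 x 2 open compartments 74 mm wide, centres 80 mm apart; walls and dividers 6 mm thick, tops 40 mm above the table.
- pad_white: Flat white felt pad, 72 x 72 x 2 mm, fixed on the floor of one compartment of the wooden box: the white candle's place. Origin: centre of its underside, 6 mm above the table, at the compartment's centre; x, y along its walls. The fixed box, 166 mm square, has 2 x 2 open compartments 74 mm wide, centres 80 mm apart; walls and dividers 6 mm thick, tops 40 mm above the table.
- pad_red: Flat red felt pad, 72 x 72 x 2 mm, fixed on the floor of one compartment of the wooden box: the red candle's place. Origin: centre of its underside, 6 mm above the table, at the compartment's centre; x, y along its walls. The fixed box, 166 mm square, has 2 x 2 open compartments 74 mm wide, centres 80 mm apart; walls and dividers 6 mm thick, tops 40 mm above the table.
- pad_green: Flat green felt pad, 72 x 72 x 2 mm, fixed on the floor of one compartment of the wooden box: the green candle's place. Origin: centre of its underside, 6 mm above the table, at the compartment's centre; x, y along its walls. The fixed box, 166 mm square, has 2 x 2 open compartments 74 mm wide, centres 80 mm apart; walls and dividers 6 mm thick, tops 40 mm above the table.
- stub_purple: Burnt-down purple stub, loose, not for the box: 46 mm across, 40 mm tall, dark burnt pool and bent black wick on top, wax drips, no gold band, about 60 g. Origin: centre of the underside. Candles and stubs stand on the table among two pine cones, a small jar and a wooden star (under 42 mm tall, not listed), at least 85 mm apart centre to centre.
- stub_red: Burnt-down red stub, loose, not for the box: 46 mm across, 40 mm tall, dark burnt pool and bent black wick on top, wax drips, no gold band, about 60 g. Origin: centre of the underside. Candles and stubs stand on the table among two pine cones, a small jar and a wooden star (under 42 mm tall, not listed), at least 85 mm apart centre to centre.
There are look-alikes about, which are no part of the job. Leave any green or turquoise look-alike of the stub_purple alone.

How it is judged:
By the outcome, as a careful person would: the job done as asked, in the order asked, and still so for the second after the job is handed in, with the robot touching nothing.
It also fails if it takes over 115 s, if anything falls off the work surface, if the arm or the gripper's body presses on something with over 40 N, if the wrist force passes 120 N, or if a joint passes its speed limit or range.

## Working session

There is one attempt and no reset: what is moved stays moved. The work goes in short steps, Python scripts to look and compute and a tool call to move; the robot and the scene stay as the last step left them, time stands still between calls to the robot, and variables do not carry over. Pictures are saved under pics/ and viewed, at most 14 in all, crops included, and the job is handed in when it is done.

Besides the shell and the picture viewer there is one more tool, called in YAML: its name, and indented under it one key for each argument. move_arm: Moves the arm, as the interface text tells. Scaled input: -1 to 1 covers 80 cm each way for a shift and 120 degrees each way for a turn. Its arguments: {"type":"object","properties":{"deltas":{"type":"array","items":{"type":"array","items":{"type":"array","items":{"type":"number","minimum":-1,"maximum":1}}}},"squeeze":{"type":"number"}},"required":["deltas"]}

```bash
mkdir -p pics; cat > h.py <<'E'
import numpy as np, cv2
from rig import manip
def save(n,f):
    im=manip.get_image(n); cv2.imwrite(f'pics/{f}.png',im[:,:,::-1]); return im
def ray(n,u,v,z):
    p=manip.camera_params(n); R=np.array(p['R']);t=np.array(p['t'])
    d=R.T@np.array([(u-p['cx'])/p['fx'],(v-p['cy'])/p['fy'],1]); o=-R.T@t
    return o+d*(z-o[2])/d[2]
E
python3 - <<'E'
from h import *
s=manip.get_state();print(s)
save('scene','s0');save('side','d0')
for n in('scene','side'):
    p=manip.camera_params(n);print(n,p,-np.array(p['R']).T@p['t'])
print(manip.camera_params('wrist'))
E
```

```text
{'clock': 0.0, 'qpos': array([ 1.21202644e+00,  2.76623309e-01,  1.50616430e+00,  2.77515181e-05,
        1.36067962e+00, -1.20987212e-01]), 'qd': array([-0.00156484,  0.00121577,  0.00131434, -0.00069685, -0.00162132,
       -0.00033786]), 'effort': array([ 8.31664397e-05, -4.16775620e+01, -2.45816481e+01,  6.81533652e-05,
        1.10006603e-02,  2.11638664e-06]), 'position': array([0.13522025, 0.55827031, 0.20151119]), 'ee_rot': array([-2.35864190e-04,  1.18614280e-01,  9.92939965e-01, -9.07225197e-04]), 'contact_force': array([-0.54862124, -0.00344155,  0.37334559]), 'moment': array([ 0.05288862, -0.01797971,  0.00344974]), 'gripper_force': 0.0, 'width': 0.08499009949834566}
scene {'fx': 493.911468883724, 'fy': 493.911468883724, 'cx': 320.6690444195349, 'cy': 196.60794550815794, 'R': array([[-0.06375143,  0.99792231,  0.00931769],
       [ 0.85512786,  0.05943771, -0.51499854],
       [-0.51448235, -0.02486407, -0.85714041]]), 't': array([ 0.10243997, -0.38864359,  1.40970983])} [ 1.06414149 -0.04407591  1.00721388]
side {'fx': 495.0292265704685, 'fy': 495.0292265704685, 'cx': 328.92836217690876, 'cy': 196.92842070213695, 'R': array([[-0.99068039, -0.13543499,  0.01448228],
       [-0.08235338,  0.51089882, -0.85568704],
       [ 0.10849099, -0.84890503, -0.51729097]]), 't': array([0.4821444 , 0.13926725, 0.94234453])} [0.38688423 0.79410876 0.59965295]
{'fx': 321.1590247248517, 'fy': 321.1590247248517, 'cx': 318.37171108891704, 'cy': 199.44485809342487, 'tool_from_camera': array([[-2.04043775e-04, -9.44370333e-01, -3.28883920e-01,
         8.41565432e-02],
       [ 9.99999947e-01, -1.09314004e-04, -3.06524142e-04,
        -5.21763784e-04],
       [ 2.53520688e-04, -3.28883965e-01,  9.44370305e-01,
        -1.72063349e-01],
       [ 0.00000000e+00,  0.00000000e+00,  0.00000000e+00,
         1.00000000e+00]])}
```

View pics/s0.png

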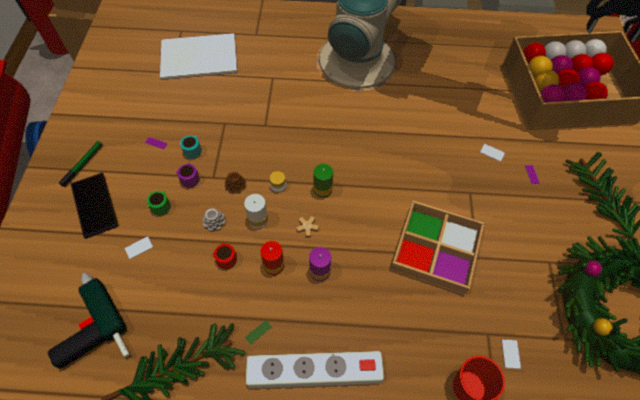

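View pics/d0.png

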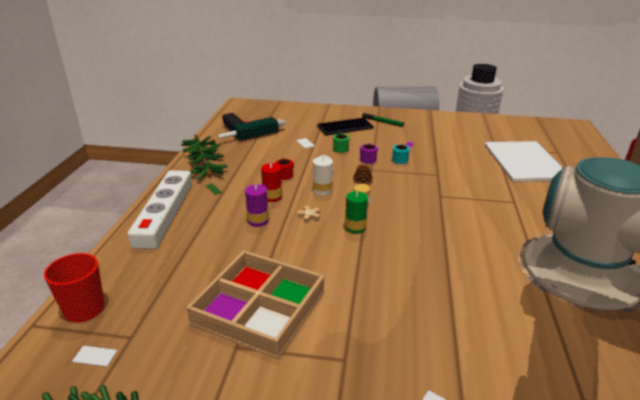

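The scene view shows the candles at green (323,180), white (255,209), red (272,258) and purple (320,263). The pads are at green (425,223), white (460,238), red (415,256) and purple (452,267). The look-alike cups and stubs stand on the left. The side view agrees.

```bash
cat >> h.py <<'E'
def mask(im,c):
    H,S,V=[x.astype(int) for x in cv2.split(cv2.cvtColor(im,cv2.COLOR_RGB2HSV))]
    if c=='white': m=(S<60)&(V>110)
    else:
        lo,hi={'red':(-6,6),'green':(45,80),'purple':(130,165)}[c]
        h=np.where(H>170,H-180,H); m=(h>=lo)&(h<=hi)&(S>110)&(V>40)
    return cv2.morphologyEx(m.astype(np.uint8),cv2.MORPH_OPEN,np.ones((3,3)))
def blob(im,c,u,v):
    n,l,st,ce=cv2.connectedComponentsWithStats(mask(im,c))
    i=min(range(1,n),key=lambda k:np.hypot(*(ce[k]-(u,v)))+(1e3 if st[k][4]<60 else 0))
    return st[i],ce[i],(l==i)
E
python3 - <<'E'
from h import *
C={'green':((323,178),(356,210)),'white':((255,206),(322,173)),'red':((272,254),(271,180)),'purple':((320,260),(257,202))}
P={'green':((425,223),(291,291)),'white':((460,237),(268,321)),'red':((415,256),(252,278)),'purple':((452,266),(227,306))}
I={'scene':cv2.imread('pics/s0.png')[:,:,::-1].copy(),'side':cv2.imread('pics/d0.png')[:,:,::-1].copy()}
for c in C:
  for k,n in enumerate(('scene','side')):
    st,ce,m=blob(I[n],c,*C[c][k]); x,y,w,h,a=st
    cam=ray(n,0,0,0); p=manip.camera_params(n); o=-np.array(p['R']).T@p['t']
    far=ray(n,x+(w-1)/2,y,.08); d=(o-far)[:2]; d/=np.hypot(*d)
    st2,ce2,m2=blob(I[n],c,*P[c][k])
    q=cv2.approxPolyDP(cv2.convexHull(cv2.findContours(m2.astype(np.uint8),0,2)[0][0]),4,True).reshape(-1,2)
    print(c,n,'candle',st,(far[:2]+.023*d).round(4),'pad',st2,ray(n,*ce2,.008)[:2].round(4),[ray(n,*z,.008)[:2].round(3).tolist() for z in q])
E
```

```text
green scene candle [314 164  19  17 254] [ 0.4436 -0.0702] pad [407 212  35  28 656] [0.5236 0.1684] [[0.491, 0.141], [0.508, 0.207], [0.557, 0.193], [0.539, 0.128]]
green side candle [347 191  21  30 534] [ 0.4402 -0.0685] pad [272 279  38  24 556] [0.5344 0.1495] [[0.566, 0.158], [0.554, 0.121], [0.504, 0.135], [0.514, 0.175]]
white scene candle [245 194  20  19 307] [ 0.533  -0.2094] pad [442 222  35  30 720] [0.5466 0.2456] [[0.512, 0.221], [0.528, 0.285], [0.582, 0.271], [0.562, 0.206]]
white side candle [313 155  20  27 432] [ 0.5335 -0.2229] pad [246 307  43  30 797] [0.5571 0.2279] [[0.577, 0.197], [0.526, 0.212], [0.536, 0.256], [0.588, 0.242]]
red scene candle [261 241  21  27 385] [ 0.6442 -0.1608] pad [397 240  37  31 770] [0.6003 0.1452] [[0.565, 0.121], [0.583, 0.185], [0.634, 0.171], [0.617, 0.104]]
red side candle [261 160  33  29 662] [ 0.6309 -0.1805] pad [233 267  36  22 506] [0.6123 0.1259] [[0.643, 0.135], [0.631, 0.098], [0.584, 0.111], [0.593, 0.151]]
purple scene candle [309 247  22  28 488] [ 0.6518 -0.0645] pad [434 252  36  32 790] [0.6237 0.2229] [[0.589, 0.198], [0.606, 0.262], [0.659, 0.247], [0.64, 0.184]]
purple side candle [245 185  22  29 554] [ 0.6483 -0.0602] pad [206 294  40  26 660] [0.6351 0.2037] [[0.666, 0.213], [0.655, 0.176], [0.606, 0.186], [0.615, 0.231]]
```

```bash
cat >> h.py <<'E'
from scipy.spatial.transform import Rotation as Ro
CA={'green':(.442,-.069),'white':(.533,-.212),'red':(.643,-.161),'purple':(.650,-.062)}
PA={'green':(.535,.165),'white':(.555,.2425),'red':(.611,.145),'purple':(.632,.222)}
def go(*targets,yaw=30.5):
    s=manip.get_state(); q=s['ee_rot']; R=Ro.from_quat([q[1],q[2],q[3],q[0]]).as_matrix()
    y=np.degrees(np.arctan2(R[1,1],R[0,1])); tw=-((yaw-y+90)%180-90)
    print('t',round(s['clock'],2),'pos',s['position'].round(4),'yaw',y.round(2),'w',round(s['width'],4),'F',s['contact_force'].round(1),'tilt',R[:,2].round(3))
    for t in targets:
        d=R.T@(np.array(t)-s['position']); print(t,'->',(d/.8).round(4),'tw',round(tw/120,4),'rows',np.ceil(np.linalg.norm(d)/.05))
E
python3 -c "
from h import *
go((*CA['green'],.2),(*CA['green'],.051))"
```

```text
t 0.1 pos [0.1353 0.5583 0.2016] yaw 76.37 w 0.0854 F [ 0.2  0.  -0.2] tilt [-0.001 -0.002 -1.   ]
(0.442, -0.069, 0.2) -> [-0.5573 -0.6717  0.003 ] tw 0.3823 rows 14.0
(0.442, -0.069, 0.051) -> [-0.5574 -0.6714  0.1893] tw 0.3823 rows 15.0
```

move_arm:
  deltas:
    - [[-0.557,-0.671,0.003,0.382,-1],[-0.557,-0.671,0.003,0.382,-1],[-0.557,-0.671,0.003,0.382,-1],[-0.557,-0.671,0.003,0.382,-1],[-0.557,-0.671,0.003,0.382,-1],[-0.557,-0.671,0.003,0.382,-1],[-0.557,-0.671,0.003,0.382,-1],[-0.557,-0.671,0.003,0.382,-1],[-0.557,-0.671,0.003,0.382,-1],[-0.557,-0.671,0.003,0.382,-1],[-0.557,-0.671,0.003,0.382,-1],[-0.557,-0.671,0.003,0.382,-1]]

```text
clock: 1.3
position: [0.3994, 0.0179, 0.2003]
ee_rot: [0.0, 0.496, 0.868, 0.0]
contact_force: [1.7, 0.5, 0.3]
width: 0.0853
gripper_force: 0.0
```

```bash
python3 -c "
from h import *
go((*CA['green'],.2),(*CA['green'],.051))"
```

```text
t 1.3 pos [0.3994 0.0179 0.2003] yaw 30.5 w 0.0853 F [1.7 0.5 0.3] tilt [ 0.  0. -1.]
(0.442, -0.069, 0.2) -> [-0.1207 -0.0092  0.0003] tw 0.0 rows 2.0
(0.442, -0.069, 0.051) -> [-0.1207 -0.0093  0.1866] tw 0.0 rows 4.0
```

move_arm:
  deltas:
    - [[-0.12,-0.009,0,0,-1],[-0.12,-0.009,0,0,-1],[-0.12,-0.009,0,0,-1],[-0.12,-0.009,0,0,-1],[-0.12,-0.009,0,0,-1]]

```text
clock: 1.8
position: [0.4407, -0.0654, 0.1999]
ee_rot: [-0.001, 0.496, 0.868, 0.0]
contact_force: [-0.2, 0.1, 0.2]
width: 0.0855
gripper_force: 0.0
```

```bash
python3 -c "
from h import *
go((*CA['green'],.2),(*CA['green'],.051))
save('wrist','w1')"
```

```text
t 1.8 pos [ 0.4407 -0.0654  0.1999] yaw 30.56 w 0.0855 F [-0.2  0.1  0.2] tilt [-0.002  0.001 -1.   ]
(0.442, -0.069, 0.2) -> [-0.0047 -0.0009 -0.0001] tw 0.0005 rows 1.0
(0.442, -0.069, 0.051) -> [-0.005  -0.0008  0.1861] tw 0.0005 rows 3.0
```

View pics/w1.png

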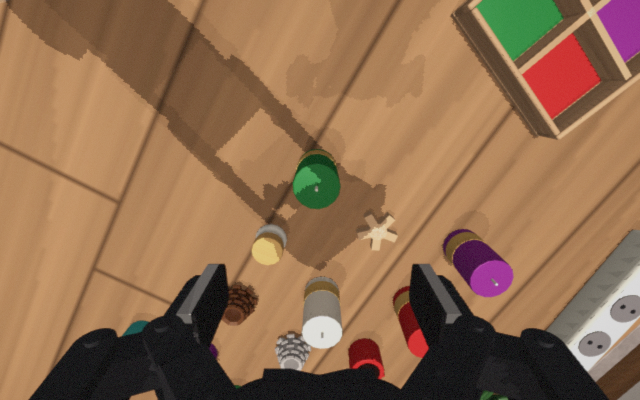

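The green candle's top is at (317,186), where the tool axis should project (row 182). I'll use this view to check the white top (322,332), the purple top (491,279) and the green top.

```bash
cat >> h.py <<'E'
def wray(s,u,v,z):
    p=manip.camera_params('wrist');T=np.array(p['tool_from_camera']);q=s['ee_rot'];R=Ro.from_quat([q[1],q[2],q[3],q[0]]).as_matrix()
    o=R@T[:3,3]+s['position'];d=R@T[:3,:3]@np.array([(u-p['cx'])/p['fx'],(v-p['cy'])/p['fy'],1]);return (o+d*(z-o[2])/d[2]).round(4)
E
python3 -c "
from h import *
s=manip.get_state()
for u,v in((317,186),(322,332),(491,279)):print(wray(s,u,v,.08))
for u,v in((525,66),(599,80),(566,36),(540,118)):print(wray(s,u,v,.008))
go((*CA['green'],.051))"
```

```text
[ 0.4418 -0.0692  0.08  ]
[ 0.5336 -0.2139  0.08  ]
[ 0.6515 -0.064   0.08  ]
[0.5737 0.1363 0.008 ]
[0.651 0.166 0.008]
[0.5902 0.1789 0.008 ]
[0.6246 0.1047 0.008 ]
t 1.85 pos [ 0.4407 -0.0651  0.2001] yaw 30.61 w 0.0854 F [-0.6 -0.2  0. ] tilt [-0.001  0.001 -1.   ]
(0.442, -0.069, 0.051) -> [-0.0052 -0.001   0.1864] tw 0.0009 rows 3.0
```

move_arm:
  deltas:
    - [[-0.005,-0.001,0.06,0,-1],[-0.005,-0.001,0.12,0,-1],[-0.005,-0.001,0.16,0,-1],[-0.005,-0.001,0.186,0,-1],[-0.005,-0.001,0.186,0,-1],[-0.005,-0.001,0.186,0,-1],[-0.005,-0.001,0.186,0,0.3],[-0.005,-0.001,0.186,0,0.3],[-0.005,-0.001,0.186,0,0.3],[-0.005,-0.001,0.186,0,0.3],[-0.005,-0.001,0.186,0,0.3],[-0.005,-0.001,0.186,0,0.3]]
  squeeze: 30

```text
clock: 3.05
position: [0.4431, -0.0703, 0.0516]
ee_rot: [0.0, 0.496, 0.868, 0.0]
contact_force: [0.2, -0.9, -0.3]
width: 0.03
gripper_force: 0.0
```

```bash
python3 -c "
from h import *
g=CA['green'];p=PA['green']
go((*g,.2),(*p,.2),(*p,.06))"
```

```text
t 3.05 pos [ 0.4431 -0.0703  0.0516] yaw 30.53 w 0.03 F [ 0.2 -0.9 -0.3] tilt [ 0.  0. -1.]
(0.442, -0.069, 0.2) -> [ 0.0021 -0.0003 -0.1855] tw 0.0002 rows 3.0
(0.535, 0.165, 0.2) -> [ 0.195   0.2484 -0.1854] tw 0.0002 rows 6.0
(0.535, 0.165, 0.06) -> [ 0.195   0.2484 -0.0104] tw 0.0002 rows 6.0
```

The fingers closed to 30 mm with no grip force, so I missed the candle. I'll look before moving.

```bash
python3 -c "
from h import *
a=save('wrist','w2');b=save('side','d2')
cv2.imwrite('pics/c2.png',np.vstack([a,cv2.resize(b[100:300,150:470],(640,400))])[::1,:,::-1][:,:, :])
im=cv2.imread('pics/c2.png');cv2.imwrite('pics/c2.png',cv2.resize(im,(480,600)))"
```

```text
(no output)
```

View pics/c2.png

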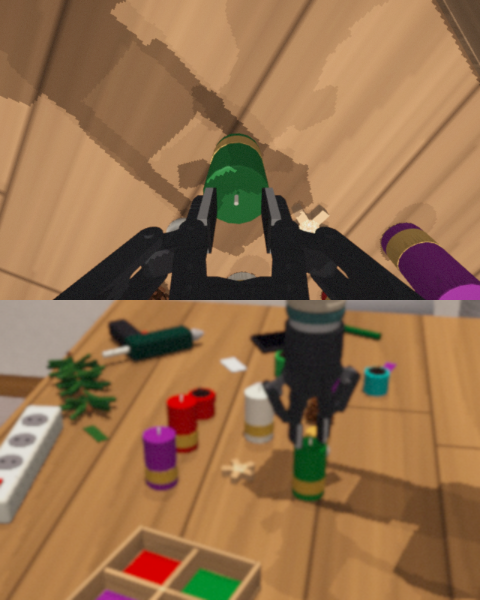

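The wrist view shows the green wick at about (315,267), on the tool axis, with the fingertips at rows 250-265. From their spacing in pixels, the tips look about 45 mm higher than the tool data says, so they are above the candle. I'll check this with the side camera.

```bash
python3 -c "
from h import *
def proj(n,X):
    p=manip.camera_params(n);c=np.array(p['R'])@X+p['t'];return (round(p['fx']*c[0]/c[2]+p['cx'],1),round(p['fy']*c[1]/c[2]+p['cy'],1))
s=manip.get_state();q=s['ee_rot'];R=Ro.from_quat([q[1],q[2],q[3],q[0]]).as_matrix()
for nm,x,z in(('nominal',0,.005),('A back',-.028,.005),('B high',0,-.039)):
    print(nm,[proj('side',s['position']+R@np.array([x,y,z])) for y in(-.02,.02)])
a=cv2.imread('pics/d2.png')[150:250,307:407];cv2.imwrite('pics/c3.png',cv2.resize(a,(500,500),interpolation=cv2.INTER_CUBIC))"
```

```text
nominal [(np.float64(363.4), np.float64(208.1)), (np.float64(345.9), np.float64(211.9))]
A back [(np.float64(357.6), np.float64(201.5)), (np.float64(340.4), np.float64(205.2))]
B high [(np.float64(364.5), np.float64(189.9)), (np.float64(346.6), np.float64(193.5))]
```

View pics/c3.png

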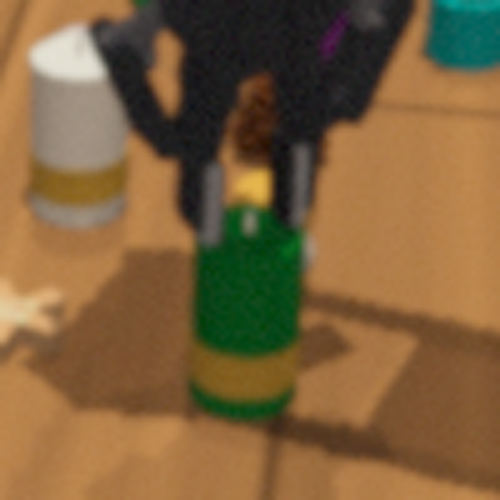

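The side view shows the fingertips at the candle's top rim, about orig (348,198) and (367,195). So the tips sit roughly 40 mm above the stated point and I missed because I was too high. I'll open and go 40 mm lower, which would still clear the table even if the stated tool length were right.

move_arm:
  deltas:
    - [[0.001,0,-0.01,0,-1],[0.001,0,-0.01,0,-1],[0.001,0,-0.01,0,-1],[0.001,0,-0.01,0,-1],[0.001,0,0,0,-1],[0.001,0,0.015,0,-1],[0.001,0,0.03,0,-1],[0.001,0,0.045,0,-1],[0.001,0,0.05,0,-1],[0.001,0,0.05,0,-1]]

```text
clock: 4.15
position: [0.4419, -0.0693, 0.0107]
ee_rot: [-0.001, 0.496, 0.868, -0.0]
contact_force: [-0.5, 0.4, -0.4]
width: 0.0859
gripper_force: 0.0
```

move_arm:
  deltas:
    - [[0,0,0,0,0.3],[0,0,0,0,0.3],[0,0,0,0,0.3],[0,0,0,0,0.3],[0,0,0,0,0.3]]
  squeeze: 30

```text
clock: 4.65
position: [0.443, -0.0697, 0.0121]
ee_rot: [0.001, 0.496, 0.868, 0.0]
contact_force: [-1.1, -0.1, 4.9]
width: 0.0454
gripper_force: 30.6
```

```bash
python3 -c "
from h import *
g=CA['green'];p=PA['green']
go((*g,.16),(*p,.16),(*p,.025))
a=save('wrist','w4');b=save('side','d4')
cv2.imwrite('pics/c4.png',cv2.resize(np.hstack([a[100:400,170:470],b[130:250,297:417].repeat(2,0).repeat(2,1)[:240].repeat(1,0) if 0 else cv2.resize(b[130:250,297:417],(300,300))])[:,:,::-1],(800,400)))"
```

```text
t 4.65 pos [ 0.443  -0.0697  0.0121] yaw 30.54 w 0.0454 F [-1.1 -0.1  4.9] tilt [ 0.001 -0.    -1.   ]
(0.442, -0.069, 0.16) -> [ 0.0013 -0.0005 -0.1849] tw 0.0003 rows 3.0
(0.535, 0.165, 0.16) -> [ 0.1941  0.2483 -0.1849] tw 0.0003 rows 6.0
(0.535, 0.165, 0.025) -> [ 0.1943  0.2482 -0.0162] tw 0.0003 rows 6.0
```

View pics/c4.png

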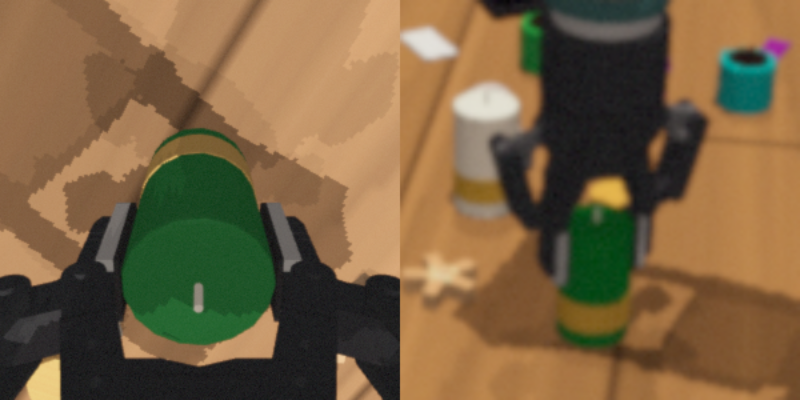

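The green candle is gripped (width 45 mm, 30 N) and still upright at (200,290) in the wrist crop. The tips are at about z 0.04-0.05, close to the box wall height, so I'll regrip 8 mm higher and then lift.

move_arm:
  deltas:
    - [[0,0,0,0,-0.5],[0,0,0,0,-0.5],[0,0,-0.01,0,-0.5],[0,0,-0.01,0,-0.5],[0,0,-0.01,0,0.3],[0,0,-0.01,0,0.3],[0,0,-0.01,0,0.3],[0,0,-0.01,0,0.3],[0,0,-0.04,0,0.3],[0,0,-0.1,0,0.3],[0,0,-0.16,0,0.3],[0,0,-0.16,0,0.3]]
  squeeze: 30

```text
clock: 5.95
position: [0.4473, -0.071, 0.145]
ee_rot: [0.006, 0.496, 0.868, 0.001]
contact_force: [1.6, -0.3, -2.1]
width: 0.0451
gripper_force: 31.6
```

```bash
python3 -c "
from h import *
p=PA['green']
go((*p,.15),(*p,.03))"
```

```text
t 5.95 pos [ 0.4473 -0.071   0.145 ] yaw 30.54 w 0.0451 F [ 1.6 -0.3 -2.1] tilt [ 0.012 -0.004 -1.   ]
(0.535, 0.165, 0.15) -> [ 0.1983  0.2444 -0.006 ] tw 0.0004 rows 6.0
(0.535, 0.165, 0.03) -> [0.1998 0.2431 0.144 ] tw 0.0004 rows 6.0
```

move_arm:
  deltas:
    - [[0.198,0.246,-0.004,0,0.3],[0.198,0.246,-0.004,0,0.3],[0.198,0.246,-0.004,0,0.3],[0.198,0.246,-0.004,0,0.3],[0.198,0.246,-0.004,0,0.3],[0.198,0.246,-0.004,0,0.3],[0.198,0.246,-0.004,0,0.3],[0.198,0.246,-0.004,0,0.3],[0.198,0.246,-0.004,0,0.3],[0.198,0.246,-0.004,0,0.3]]

```text
clock: 6.95
position: [0.5313, 0.1655, 0.1427]
ee_rot: [-0.0, 0.497, 0.868, -0.0]
contact_force: [-0.3, -0.8, -1.5]
width: 0.045
gripper_force: 31.6
```

```bash
python3 -c "
from h import *
p=PA['green']
go((*p,.15),(*p,.03))
save('wrist','w5')
cv2.imwrite('pics/c5.png',np.vstack([cv2.imread('pics/w5.png')[:, :],save('scene','s5')[100:350,:,::-1]])[:600])"
```

```text
t 6.95 pos [0.5313 0.1655 0.1427] yaw 30.43 w 0.045 F [-0.3 -0.8 -1.5] tilt [-0. -0. -1.]
(0.535, 0.165, 0.15) -> [-0.0028  0.0036 -0.0091] tw -0.0006 rows 1.0
(0.535, 0.165, 0.03) -> [-0.0028  0.0037  0.1409] tw -0.0006 rows 3.0
```

View pics/c5.png

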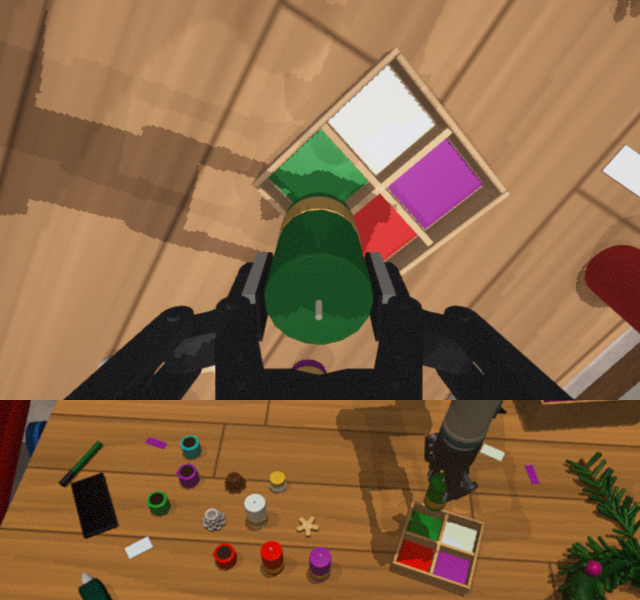

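The candle is held upright over the box. Box rim corners are at top (395,52), right (506,193) and left (257,184), and the divider crossing is at (377,189). I'll check the box centre from these.

```bash
python3 -c "
from h import *
s=manip.get_state()
for u,v in((395,52),(506,193),(257,184),(377,189)):print(wray(s,u,v,.04))
print(np.mean(list(PA.values()),0))
p=PA['green']
go((*p,.03))"
```

```text
[0.5275 0.2913 0.04  ]
[0.6804 0.2466 0.04  ]
[0.4831 0.1406 0.04  ]
[0.578  0.1909 0.04  ]
[0.58325  0.193625]
t 7.05 pos [0.5316 0.1658 0.1429] yaw 30.45 w 0.0451 F [ 0.6 -0.3 -2.1] tilt [ 0.  0. -1.]
(0.535, 0.165, 0.03) -> [-0.003   0.0031  0.1412] tw -0.0004 rows 3.0
```

move_arm:
  deltas:
    - [[-0.003,0.003,0,0,0.3],[-0.003,0.003,0.05,0,0.3],[-0.003,0.003,0.09,0,0.3],[-0.003,0.003,0.115,0,0.3],[-0.003,0.003,0.13,0,0.3],[-0.003,0.003,0.136,0,0.3],[-0.003,0.003,0.139,0,0.3],[-0.003,0.003,0.139,0,0.3],[-0.003,0.003,0.139,0,0.3]]

```text
clock: 7.95
position: [0.5359, 0.1662, 0.0326]
ee_rot: [0.001, 0.496, 0.868, 0.001]
contact_force: [1.2, -0.0, -1.3]
width: 0.0452
gripper_force: 31.8
```

```bash
python3 -c "
from h import *
go((*PA['green'],.028))"
```

```text
t 7.95 pos [0.5359 0.1662 0.0326] yaw 30.54 w 0.0452 F [ 1.2 -0.  -1.3] tilt [ 0.002  0.    -1.   ]
(0.535, 0.165, 0.028) -> [-0.0007 -0.0017  0.0057] tw 0.0003 rows 1.0
```

move_arm:
  deltas:
    - [[0,0,0.0015,0,0.3],[0,0,0.003,0,0.3],[0,0,0.0045,0,0.3],[0,0,0.0055,0,0.3],[0,0,0.0055,0,0.3]]

```text
clock: 8.45
position: [0.5351, 0.166, 0.0279]
ee_rot: [0.0, 0.496, 0.868, 0.0]
contact_force: [-0.7, -0.1, 4.4]
width: 0.0454
gripper_force: 32.4
```

Contact shows as +4.4 N, so the candle is on the pad. I'll release and lift clear.

move_arm:
  deltas:
    - [[0,0,0,0,-0.2],[0,0,0,0,-0.4],[0,0,0,0,-0.5],[0,0,0,0,-0.5],[0,0,-0.03,0,-0.5],[0,0,-0.07,0,-0.5],[0,0,-0.13,0,-1],[0,0,-0.18,0,-1],[0,0,-0.18,0,-1],[0,0,-0.18,0,-1]]

```text
clock: 9.45
position: [0.5354, 0.1661, 0.172]
ee_rot: [0.001, 0.496, 0.868, 0.001]
contact_force: [-0.4, -0.7, 0.0]
width: 0.0852
gripper_force: 0.0
```

```bash
python3 -c "
from h import *
save('scene','s6');c=CA['white'];go((*c,.17),(*c,.02))"
```

```text
t 9.5 pos [0.5343 0.1658 0.1705] yaw 30.53 w 0.0853 F [ 0.1 -0.2 -0.7] tilt [-0.001 -0.    -1.   ]
(0.533, -0.212, 0.17) -> [-0.4059 -0.2413  0.0007] tw 0.0003 rows 8.0
(0.533, -0.212, 0.02) -> [-0.406  -0.2411  0.1882] tw 0.0003 rows 9.0
```

View pics/s6.png

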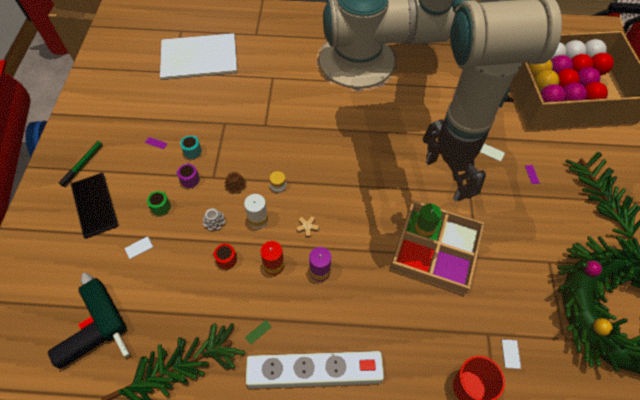

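Green is standing upright in its compartment at (428,217). White is next.

move_arm:
  deltas:
    - [[-0.406,-0.241,0,0,-1],[-0.406,-0.241,0,0,-1],[-0.406,-0.241,0,0,-1],[-0.406,-0.241,0,0,-1],[-0.406,-0.241,0,0,-1],[-0.406,-0.241,0,0,-1],[-0.406,-0.241,0,0,-1],[-0.406,-0.241,0,0,-1],[-0.406,-0.241,0,0,-1],[-0.406,-0.241,0,0,-1],[-0.406,-0.241,0,0,-1],[-0.406,-0.241,0,0,-1]]

```text
clock: 10.7
position: [0.5337, -0.2101, 0.1706]
ee_rot: [-0.001, 0.495, 0.869, 0.0]
contact_force: [0.2, -0.2, -0.6]
width: 0.0853
gripper_force: 0.0
```

```bash
python3 -c "
from h import *
s=manip.get_state();im=save('wrist','w7')
from h import blob
st,ce,m=blob(im,'white',317,185);print(st,ce,wray(s,*ce,.08),wray(s,st[0]+st[2]/2,st[1]+st[3]-24,.08))
# top disc: lower rim of the blob, camera-far side
print(wray(s,st[0]+st[2]/2,st[1]+st[3],.08))
c=CA['white'];go((*c,.17),(*c,.02))
cv2.imwrite('pics/c7.png',im[100:300,180:480,::-1])"
```

```text
[ 289  159   52   60 2472] [315.10800971 189.11367314] [ 0.5303 -0.2098  0.08  ] [ 0.5329 -0.2144  0.08  ]
[ 0.5442 -0.2337  0.08  ]
t 10.75 pos [ 0.5339 -0.2102  0.1709] yaw 30.64 w 0.0855 F [-0.1 -0.1 -0.8] tilt [-0.001  0.001 -1.   ]
(0.533, -0.212, 0.17) -> [-0.0013 -0.002   0.0011] tw 0.0012 rows 1.0
(0.533, -0.212, 0.02) -> [-0.0015 -0.002   0.1886] tw 0.0012 rows 4.0
```

View pics/c7.png

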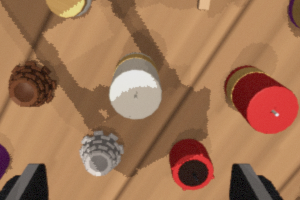

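The white top centre is at (315,195), giving (0.533,-0.214). Nothing stands in the fingers' way, so I'll descend, grip and lift.

move_arm:
  deltas:
    - [[-0.004,-0.003,0.06,0,-1],[-0.004,-0.003,0.12,0,-1],[-0.004,-0.003,0.16,0,-1],[-0.004,-0.003,0.188,0,-1],[-0.004,-0.003,0.188,0,-1],[-0.004,-0.003,0.188,0,-1],[-0.004,-0.003,0.188,0,0.3],[-0.004,-0.003,0.188,0,0.3],[-0.004,-0.003,0.188,0,0.3],[-0.004,-0.003,0.188,0,0.3],[-0.004,-0.003,0.188,0,0.3],[-0.004,-0.003,0.188,0,0.3]]
  squeeze: 30

```text
clock: 11.95
position: [0.5344, -0.2162, 0.0222]
ee_rot: [0.001, 0.496, 0.868, 0.0]
contact_force: [-0.9, 0.3, 7.3]
width: 0.0455
gripper_force: 30.4
```

move_arm:
  deltas:
    - [[0,0,-0.03,0,0.3],[0,0,-0.08,0,0.3],[0,0,-0.14,0,0.3],[0,0,-0.18,0,0.3],[0,0,-0.18,0,0.3],[0,0,-0.18,0,0.3]]

```text
clock: 12.55
position: [0.5333, -0.2157, 0.165]
ee_rot: [0.0, 0.496, 0.868, 0.0]
contact_force: [0.0, 0.9, -2.3]
width: 0.0454
gripper_force: 31.5
```

```bash
python3 -c "
from h import *
p=PA['white'];go((*p,.165),(*p,.028))"
```

```text
t 12.55 pos [ 0.5333 -0.2157  0.165 ] yaw 30.53 w 0.0454 F [ 0.   0.9 -2.3] tilt [ 0.001 -0.    -1.   ]
(0.555, 0.2425, 0.165) -> [ 4.796e-01  3.143e-01 -1.000e-04] tw 0.0002 rows 10.0
(0.555, 0.2425, 0.028) -> [0.4797 0.3142 0.1711] tw 0.0002 rows 10.0
```

move_arm:
  deltas:
    - [[0.479,0.314,0,0,0.3],[0.479,0.314,0,0,0.3],[0.479,0.314,0,0,0.3],[0.479,0.314,0,0,0.3],[0.479,0.314,0,0,0.3],[0.479,0.314,0,0,0.3],[0.479,0.314,0,0,0.3],[0.479,0.314,0,0,0.3],[0.479,0.314,0,0,0.3],[0.479,0.314,0,0,0.3],[0.479,0.314,0,0,0.3],[0.479,0.314,0,0,0.3]]

```text
clock: 13.75
position: [0.5541, 0.2406, 0.163]
ee_rot: [-0.001, 0.496, 0.868, -0.002]
contact_force: [-0.0, 0.6, -1.6]
width: 0.045
gripper_force: 31.6
```

```bash
python3 -c "
from h import *
p=PA['white'];go((*p,.034),(*p,.03))"
```

```text
t 13.75 pos [0.5541 0.2406 0.163 ] yaw 30.54 w 0.045 F [-0.   0.6 -1.6] tilt [-0.003 -0.002 -1.   ]
(0.555, 0.2425, 0.034) -> [0.0015 0.0028 0.1612] tw 0.0003 rows 3.0
(0.555, 0.2425, 0.03) -> [0.0015 0.0028 0.1662] tw 0.0003 rows 3.0
```

move_arm:
  deltas:
    - [[0.001,0.002,0,0,0.3],[0.001,0.002,0.05,0,0.3],[0.001,0.002,0.1,0,0.3],[0.001,0.002,0.135,0,0.3],[0.001,0.002,0.152,0,0.3],[0.001,0.002,0.158,0,0.3],[0.001,0.002,0.16,0,0.3],[0.001,0.002,0.16,0,0.3]]

```text
clock: 14.55
position: [0.5574, 0.2435, 0.0381]
ee_rot: [0.001, 0.496, 0.868, 0.001]
contact_force: [0.2, -0.1, -0.0]
width: 0.045
gripper_force: 31.7
```

move_arm:
  deltas:
    - [[0,0,0.0015,0,0.3],[0,0,0.003,0,0.3],[0,0,0.0045,0,0.3],[0,0,0.0055,0,0.3],[0,0,0.0055,0,0.3]]

```text
clock: 15.05
position: [0.556, 0.2435, 0.0323]
ee_rot: [-0.0, 0.496, 0.868, -0.0]
contact_force: [0.4, -0.6, -0.9]
width: 0.0454
gripper_force: 31.7
```

move_arm:
  deltas:
    - [[0,0,0.0015,0,0.3],[0,0,0.003,0,0.3],[0,0,0.0035,0,0.3],[0,0,0.0035,0,0.3]]

```text
clock: 15.45
position: [0.5562, 0.2435, 0.0302]
ee_rot: [0.0, 0.496, 0.868, 0.0]
contact_force: [-1.7, -0.4, 5.7]
width: 0.0454
gripper_force: 32.1
```

Contact. I'll release, lift, then go to red.

move_arm:
  deltas:
    - [[0,0,0,0,-0.2],[0,0,0,0,-0.4],[0,0,0,0,-0.5],[0,0,0,0,-0.5],[0,0,-0.03,0,-0.5],[0,0,-0.07,0,-0.5],[0,0,-0.13,0,-1],[0,0,-0.18,0,-1],[0,0,-0.18,0,-1],[0,0,-0.18,0,-1]]

```text
clock: 16.45
position: [0.5567, 0.2436, 0.1746]
ee_rot: [0.001, 0.496, 0.868, 0.001]
contact_force: [1.2, -0.3, -1.0]
width: 0.0853
gripper_force: 0.0
```

```bash
python3 -c "
from h import *
c=(.6435,-.163);go((*c,.17),(*c,.02))"
```

```text
t 16.45 pos [0.5567 0.2436 0.1746] yaw 30.53 w 0.0853 F [ 1.2 -0.3 -1. ] tilt [ 0.002  0.001 -1.   ]
(0.6435, -0.163, 0.17) -> [-0.493  -0.1648  0.0056] tw 0.0003 rows 9.0
(0.6435, -0.163, 0.02) -> [-0.4929 -0.1653  0.1931] tw 0.0003 rows 9.0
```

move_arm:
  deltas:
    - [[-0.493,-0.165,0.005,0,-1],[-0.493,-0.165,0.005,0,-1],[-0.493,-0.165,0.005,0,-1],[-0.493,-0.165,0.005,0,-1],[-0.493,-0.165,0.005,0,-1],[-0.493,-0.165,0.005,0,-1],[-0.493,-0.165,0.005,0,-1],[-0.493,-0.165,0.005,0,-1],[-0.493,-0.165,0.005,0,-1],[-0.493,-0.165,0.005,0,-1],[-0.493,-0.165,0.005,0,-1],[-0.493,-0.165,0.005,0,-1]]

```text
clock: 17.65
position: [0.6421, -0.1611, 0.1689]
ee_rot: [-0.001, 0.495, 0.869, 0.0]
contact_force: [-0.1, 1.0, 0.6]
width: 0.0853
gripper_force: 0.0
```

```bash
python3 -c "
from h import *
s=manip.get_state();im=save('wrist','w8')
st,ce,m=blob(im,'red',317,185);print(st,ce,wray(s,st[0]+st[2]/2,st[1]+st[3]-24,.08))
c=(.6435,-.163);go((*c,.17),(*c,.02))
cv2.imwrite('pics/c8.png',np.vstack([im[100:300,180:480,::-1],save('scene','s8')[150:300,230:530,::-1]]))"
```

```text
[ 291  160   53   62 2513] [317.18185436 191.01910068] [ 0.6443 -0.1661  0.08  ]
t 17.7 pos [ 0.6424 -0.1611  0.1693] yaw 30.66 w 0.0855 F [0.1 0.3 0.3] tilt [-0.001  0.001 -1.   ]
(0.6435, -0.163, 0.17) -> [-0.0028  0.     -0.0009] tw 0.0013 rows 1.0
(0.6435, -0.163, 0.02) -> [-3.000e-03  1.000e-04  1.866e-01] tw 0.0013 rows 3.0
```

View pics/c8.png

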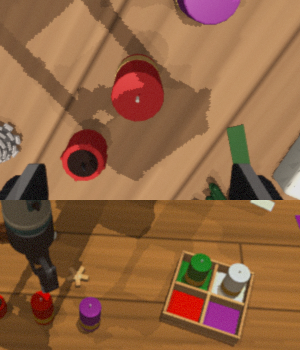

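Green and white are standing in the box. The red top centre is at (318,196), giving (0.644,-0.165), and its stub is well clear of the finger line.

move_arm:
  deltas:
    - [[-0.005,-0.001,0.06,0,-1],[-0.005,-0.001,0.12,0,-1],[-0.005,-0.001,0.16,0,-1],[-0.005,-0.001,0.186,0,-1],[-0.005,-0.001,0.186,0,-1],[-0.005,-0.001,0.186,0,-1],[-0.005,-0.001,0.186,0,0.3],[-0.005,-0.001,0.186,0,0.3],[-0.005,-0.001,0.186,0,0.3],[-0.005,-0.001,0.186,0,0.3],[-0.005,-0.001,0.186,0,0.3],[-0.005,-0.001,0.186,0,0.3]]
  squeeze: 30

```text
clock: 18.95
position: [0.6451, -0.1675, 0.0224]
ee_rot: [0.001, 0.496, 0.868, 0.0]
contact_force: [-0.6, -0.0, 5.4]
width: 0.0451
gripper_force: 30.6
```

move_arm:
  deltas:
    - [[0,0,-0.03,0,0.3],[0,0,-0.08,0,0.3],[0,0,-0.14,0,0.3],[0,0,-0.18,0,0.3],[0,0,-0.18,0,0.3],[0,0,-0.18,0,0.3]]

```text
clock: 19.55
position: [0.6441, -0.1672, 0.1652]
ee_rot: [0.001, 0.496, 0.868, 0.0]
contact_force: [0.3, -0.0, -1.1]
width: 0.0451
gripper_force: 31.3
```

```bash
python3 -c "
from h import *
p=PA['red'];go((*p,.165),(*p,.028))"
```

```text
t 19.55 pos [ 0.6441 -0.1672  0.1652] yaw 30.53 w 0.0451 F [ 0.3 -0.  -1.1] tilt [ 0.001 -0.    -1.   ]
(0.611, 0.145, 0.165) -> [3.572e-01 1.626e-01 2.000e-04] tw 0.0002 rows 7.0
(0.611, 0.145, 0.028) -> [0.3573 0.1624 0.1714] tw 0.0002 rows 7.0
```

move_arm:
  deltas:
    - [[0.357,0.162,0,0,0.3],[0.357,0.162,0,0,0.3],[0.357,0.162,0,0,0.3],[0.357,0.162,0,0,0.3],[0.357,0.162,0,0,0.3],[0.357,0.162,0,0,0.3],[0.357,0.162,0,0,0.3],[0.357,0.162,0,0,0.3],[0.357,0.162,0,0,0.3],[0.357,0.162,0,0,0.3]]

```text
clock: 20.55
position: [0.6107, 0.1428, 0.1639]
ee_rot: [-0.0, 0.497, 0.868, -0.001]
contact_force: [-0.1, -0.4, -1.3]
width: 0.0454
gripper_force: 31.2
```

```bash
python3 -c "
from h import *
p=PA['red'];go((*p,.034))"
```

```text
t 20.55 pos [0.6107 0.1428 0.1639] yaw 30.44 w 0.0454 F [-0.1 -0.4 -1.3] tilt [-0.001 -0.001 -1.   ]
(0.611, 0.145, 0.034) -> [0.0022 0.0021 0.1624] tw -0.0005 rows 3.0
```

move_arm:
  deltas:
    - [[0.002,0.001,0,0,0.3],[0.002,0.001,0.05,0,0.3],[0.002,0.001,0.1,0,0.3],[0.002,0.001,0.135,0,0.3],[0.002,0.001,0.152,0,0.3],[0.002,0.001,0.16,0,0.3],[0.002,0.001,0.162,0,0.3],[0.002,0.001,0.162,0,0.3]]

```text
clock: 21.35
position: [0.6118, 0.1464, 0.0364]
ee_rot: [0.001, 0.496, 0.868, 0.001]
contact_force: [0.0, 0.1, -0.7]
width: 0.0449
gripper_force: 31.3
```

move_arm:
  deltas:
    - [[0,0,0.0015,0,0.3],[0,0,0.003,0,0.3],[0,0,0.0045,0,0.3],[0,0,0.0055,0,0.3],[0,0,0.0055,0,0.3]]

```text
clock: 21.85
position: [0.6105, 0.1465, 0.0307]
ee_rot: [-0.0, 0.496, 0.868, 0.0]
contact_force: [0.3, 0.2, -1.6]
width: 0.045
gripper_force: 31.3
```

move_arm:
  deltas:
    - [[0,0,0.0012,0,0.3],[0,0,0.0024,0,0.3],[0,0,0.0024,0,0.3]]

```text
clock: 22.15
position: [0.6106, 0.1465, 0.0304]
ee_rot: [0.0, 0.496, 0.868, 0.0]
contact_force: [-3.0, -1.0, 7.6]
width: 0.0452
gripper_force: 32.1
```

move_arm:
  deltas:
    - [[0,0,0,0,-0.2],[0,0,0,0,-0.4],[0,0,0,0,-0.5],[0,0,0,0,-0.5],[0,0,-0.03,0,-0.5],[0,0,-0.07,0,-0.5],[0,0,-0.13,0,-1],[0,0,-0.18,0,-1],[0,0,-0.18,0,-1],[0,0,-0.18,0,-1]]

```text
clock: 23.15
position: [0.6111, 0.1466, 0.1739]
ee_rot: [0.001, 0.496, 0.868, 0.001]
contact_force: [-0.6, -0.4, -1.1]
width: 0.0855
gripper_force: 0.0
```

```bash
python3 -c "
from h import *
c=(.651,-.063);go((*c,.17))"
```

```text
t 23.15 pos [0.6111 0.1466 0.1739] yaw 30.54 w 0.0855 F [-0.6 -0.4 -1.1] tilt [ 0.002  0.    -1.   ]
(0.651, -0.063, 0.17) -> [-0.2509 -0.0902  0.0049] tw 0.0003 rows 5.0
```

move_arm:
  deltas:
    - [[-0.251,-0.09,0.005,0,-1],[-0.251,-0.09,0.005,0,-1],[-0.251,-0.09,0.005,0,-1],[-0.251,-0.09,0.005,0,-1],[-0.251,-0.09,0.005,0,-1],[-0.251,-0.09,0.005,0,-1],[-0.251,-0.09,0.005,0,-1],[-0.251,-0.09,0.005,0,-1]]

```text
clock: 23.95
position: [0.6499, -0.061, 0.1682]
ee_rot: [-0.001, 0.495, 0.869, 0.0]
contact_force: [-0.0, -0.1, 0.8]
width: 0.085
gripper_force: 0.0
```

```bash
python3 -c "
from h import *
s=manip.get_state();im=save('wrist','w9')
st,ce,m=blob(im,'purple',317,185);c=wray(s,st[0]+st[2]/2,st[1]+st[3]-25,.08);print(st,ce,c)
go((*c[:2],.02))
cv2.imwrite('pics/c9.png',np.vstack([im[100:300,180:480,::-1],save('scene','s9')[150:300,230:530,::-1]]))"
```

```text
[ 292  159   52   61 2469] [317.65775618 189.83920616] [ 0.651  -0.0633  0.08  ]
t 24.0 pos [ 0.6501 -0.061   0.1685] yaw 30.65 w 0.0858 F [-0.4  0.6  0. ] tilt [-0.001  0.001 -1.   ]
(np.float64(0.651), np.float64(-0.0633), 0.02) -> [-0.0033 -0.0004  0.1856] tw 0.0013 rows 3.0
```

View pics/c9.png

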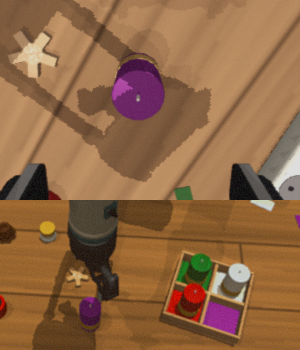

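Green, white and red are standing in their compartments. The purple top is centred at (318,195), so I'll grip it.

move_arm:
  deltas:
    - [[-0.004,-0.001,0.06,0,-1],[-0.004,-0.001,0.12,0,-1],[-0.004,-0.001,0.16,0,-1],[-0.004,-0.001,0.185,0,-1],[-0.004,-0.001,0.185,0,-1],[-0.004,-0.001,0.185,0,-1],[-0.004,-0.001,0.185,0,0.3],[-0.004,-0.001,0.185,0,0.3],[-0.004,-0.001,0.185,0,0.3],[-0.004,-0.001,0.185,0,0.3],[-0.004,-0.001,0.185,0,0.3],[-0.004,-0.001,0.185,0,0.3]]
  squeeze: 30

```text
clock: 25.25
position: [0.6524, -0.0663, 0.0224]
ee_rot: [0.001, 0.496, 0.868, 0.001]
contact_force: [-1.2, 0.5, 5.8]
width: 0.0454
gripper_force: 30.8
```

move_arm:
  deltas:
    - [[0,0,-0.03,0,0.3],[0,0,-0.08,0,0.3],[0,0,-0.14,0,0.3],[0,0,-0.18,0,0.3],[0,0,-0.18,0,0.3],[0,0,-0.18,0,0.3]]

```text
clock: 25.85
position: [0.6514, -0.0663, 0.1652]
ee_rot: [0.0, 0.496, 0.868, 0.0]
contact_force: [-0.3, 0.1, -1.6]
width: 0.0453
gripper_force: 31.2
```

```bash
python3 -c "
from h import *
p=PA['purple'];go((*p,.165))"
```

```text
t 25.85 pos [ 0.6514 -0.0663  0.1652] yaw 30.53 w 0.0453 F [-0.3  0.1 -1.6] tilt [ 0.001 -0.    -1.   ]
(0.632, 0.222, 0.165) -> [3.227e-01 1.621e-01 2.000e-04] tw 0.0002 rows 6.0
```

move_arm:
  deltas:
    - [[0.323,0.162,0,0,0.3],[0.323,0.162,0,0,0.3],[0.323,0.162,0,0,0.3],[0.323,0.162,0,0,0.3],[0.323,0.162,0,0,0.3],[0.323,0.162,0,0,0.3],[0.323,0.162,0,0,0.3],[0.323,0.162,0,0,0.3],[0.323,0.162,0,0,0.3],[0.323,0.162,0,0,0.3]]

```text
clock: 26.85
position: [0.6317, 0.2205, 0.164]
ee_rot: [-0.0, 0.497, 0.868, -0.001]
contact_force: [-0.1, -0.3, -1.0]
width: 0.045
gripper_force: 31.3
```

```bash
python3 -c "
from h import *
p=PA['purple'];go((*p,.034))"
```

```text
t 26.85 pos [0.6317 0.2205 0.164 ] yaw 30.43 w 0.045 F [-0.1 -0.3 -1. ] tilt [-0.001 -0.001 -1.   ]
(0.632, 0.222, 0.034) -> [0.0014 0.0015 0.1625] tw -0.0006 rows 3.0
```

move_arm:
  deltas:
    - [[0.001,0.001,0,0,0.3],[0.001,0.001,0.05,0,0.3],[0.001,0.001,0.1,0,0.3],[0.001,0.001,0.135,0,0.3],[0.001,0.001,0.152,0,0.3],[0.001,0.001,0.16,0,0.3],[0.001,0.001,0.162,0,0.3],[0.001,0.001,0.162,0,0.3]]

```text
clock: 27.65
position: [0.6334, 0.2234, 0.0366]
ee_rot: [0.001, 0.496, 0.868, 0.001]
contact_force: [0.9, 0.4, -1.4]
width: 0.0447
gripper_force: 31.3
```

move_arm:
  deltas:
    - [[0,0,0.0015,0,0.3],[0,0,0.003,0,0.3],[0,0,0.0045,0,0.3],[0,0,0.006,0,0.3],[0,0,0.0065,0,0.3],[0,0,0.0065,0,0.3]]

```text
clock: 28.25
position: [0.6322, 0.2234, 0.0305]
ee_rot: [0.0, 0.496, 0.868, 0.0]
contact_force: [-1.4, 0.3, 1.7]
width: 0.0454
gripper_force: 31.5
```

move_arm:
  deltas:
    - [[0,0,0.001,0,0.3],[0,0,0.001,0,0.3],[0,0,0.001,0,-0.2],[0,0,0.001,0,-0.4],[0,0,0.001,0,-0.5],[0,0,0.001,0,-0.5],[0,0,-0.03,0,-0.5],[0,0,-0.07,0,-0.5],[0,0,-0.13,0,-1],[0,0,-0.18,0,-1],[0,0,-0.2,0,-1],[0,0,-0.2,0,-1]]

```text
clock: 29.45
position: [0.6341, 0.2238, 0.1937]
ee_rot: [0.003, 0.496, 0.868, 0.003]
contact_force: [-0.1, 0.5, -1.6]
width: 0.0852
gripper_force: 0.0
```

```bash
python3 -c "
from h import *
go()
a=save('wrist','w10');b=save('scene','s10')
cv2.imwrite('pics/c10.png',np.vstack([a[:320],b[100:340]])[:,:,::-1])"
```

```text
t 29.45 pos [0.6341 0.2238 0.1937] yaw 30.54 w 0.0852 F [-0.1  0.5 -1.6] tilt [ 0.007  0.002 -1.   ]
```

View pics/c10.png

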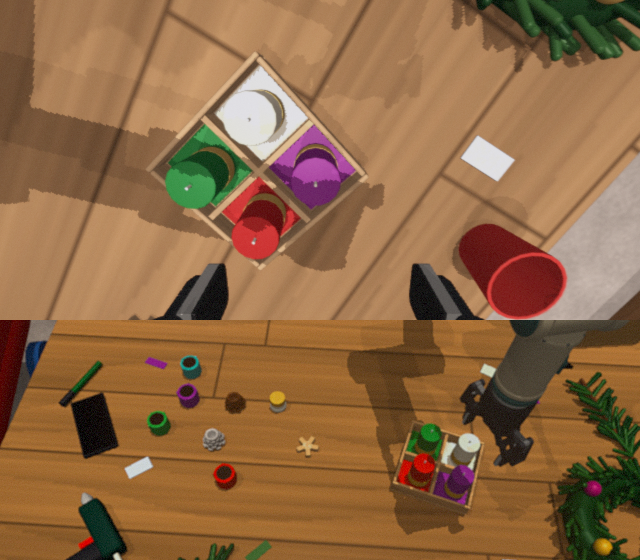

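All four candles stand upright on pads of their own colour: green (190,185), white (250,118), purple (316,175) and red (258,230) in the wrist view. Both stubs, at (188,395) and (225,475) in the lower picture, are where they were, and the gripper is clear.

```bash
python3 -c "
from rig import manip
print(manip.sign_off())"
```

```text
the job is handed in; nothing more can be done
None
```

All four candles stand upright in the compartments of their own colour, both stubs were left untouched, and I handed the job in at about 29.5 s.

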